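# Lock the inflator in its bench cradle

## Task

Lock the yellow inflator into its bench cradle: swing the steel keeper strap right down over the barrel so that its eye drops over the stud, then take the black hairpin clip from the lid of the tin and push it sideways onto the neck of the stud, between the strap and the stud's head, until it snaps fully home. Let go of everything, and leave the inflator in its saddle and the dish, spool, rack and balloon weights where they are.

Things in the scene. Friction and masses are not known exactly. Their poses are not given: they have to be found in the camera images.
- cradle: Grey bench cradle screwed to the boards, base 172 x 190 x 10 mm. Origin: below the saddle's middle, on the boards; x across the barrel from stud to hinge (roughly away from the robot), y along the barrel, z up. Near post (under the stud): 28 mm wide, top at 46 mm, from x = -29 to -82 mm; hinge post x = 29 to 56. Two low rests at y = +-75 mm stay within 31 mm of the barrel axis.
- stud (a point): Upright steel headed stud on the near post, cradle x = -64 mm. This point: on its axis, middle of the free neck, 57 mm above the boards. Neck 12 mm thick and 12 mm high, between the shut keeper's top (51 mm) and the head's underside (63 mm); head 18 mm wide, its top at 70 mm. Nothing is in the way of a clip pushed on level from the cradle's -x side.
- hinge (a point): Middle of the keeper's hinge axis, at cradle x = +48 mm, 48.5 mm above the boards; the axis runs along the cradle's y.
- keeper (a joint): Angle of the steel keeper strap, rad: 0 = shut (tab flat on near post, eye over stud), grows as it swings up and over towards +x; starts at 1.55 to 1.9. Stiff hinge (0.11 N m), stays where left. Strap 34 mm wide along the hinge axis: flat 5 mm tab from 80 to 134 mm off the hinge, 22 mm eye at 112 mm, then an arch over the barrel (78 mm above the boards when shut); 140 g.
- keeper_tab (a point): Point in the keeper's tab, mid-width and mid-thickness, 117 mm from the hinge axis and 17 mm from the tab's free end; x points along the strap towards the hinge, y along the hinge axis, z out of the strap's top face. A good place to pinch across the 34 mm width; the strap can turn between the fingers.
- clip: Black hairpin spring clip, 5 mm wire, 84 mm long, 44 g, flat on the tin's lid, head overhanging (pressing on it tips the clip). Origin: underside of the wire below the seat; x from head to open leg tips, z up. Stiff head x = -57 to -16 mm, 16 mm wide: grip across y. Legs: bowed seat at x = 0, waist at +10 (5.4 mm gap), flared tips at +24 (21 mm gap). Legs spring apart: about 8 N pushes the waist past the stud, with a snap.
- clip_seat (a point): Centre of the clip's seat, at the middle of the wire's height; on the stud's axis when the clip is fully home.
- clip_head (a point): Middle of the part of the clip's head to grip, 43 mm behind the seat, at the middle of the wire's height; axes as the clip's.
- inflator: Yellow double-action hand inflator lying on its side in the saddle, loose, 320 g. Origin on the barrel axis at the middle; y along the barrel towards the black nozzle. Barrel 52 mm in diameter, 204 mm long, black collars 57 mm in diameter at its ends; overall from y = -198 mm (yellow handle) to +176 mm (nozzle tip).
- saddle (a point): Where the barrel's axis crosses the middle of the saddle, 46 mm above the boards.
- tin: Round aluminium tin with screw-top lid, 60 mm in diameter, 45 mm high, loose, 220 g. Origin at the centre of its underside.
- dish: Green ceramic tea-light dish with a tea light in it, 100 mm across, 28 mm high, loose. Origin at the centre of its underside.
- rack: Grey plastic slotted rack, 60 x 270 x 34 mm, fixed, holding six balloon weights. Origin at the centre of its underside, long side along its y.
- spool: Pink ribbon spool with white flanges, standing on end, 64 mm across, 40 mm high, loose. Origin at the centre of its underside.
- weight0: Balloon weight in slot 1 of 6 of the rack, a 33 mm wide, 53 mm high cone. Origin at the centre of its underside.
- weight1: Balloon weight in slot 2 of 6 of the rack, a 33 mm wide, 53 mm high cone. Origin at the centre of its underside.
- weight2: Balloon weight in slot 3 of 6 of the rack, a 33 mm wide, 53 mm high cone. Origin at the centre of its underside.
- weight3: Balloon weight in slot 4 of 6 of the rack, a 33 mm wide, 53 mm high cone. Origin at the centre of its underside.
- weight4: Balloon weight in slot 5 of 6 of the rack, a 33 mm wide, 53 mm high cone. Origin at the centre of its underside.
- weight5: Balloon weight in slot 6 of 6 of the rack, a 33 mm wide, 53 mm high cone. Origin at the centre of its underside.

How it is judged:
By the outcome, as a careful person would: the job done as asked, in the order asked, and still so for the second after the job is handed in, with the robot touching nothing.
It also fails if it takes over 56 s, if anything falls off the work surface, if the arm or the gripper's body presses on something with over 40 N, if the wrist force passes 120 N, or if a joint passes its speed limit or range.

## Robot

A 6-joint arm with a two-finger parallel gripper is mounted at the origin on the work surface. World frame = base frame: x ahead of the robot, y to its left, z up, the work surface at z = 0. Lengths are in mm, angles in rad, forces in N, time in s.
With the tool pointing down it reaches from about 300 to 775 mm from the base axis. Payload 14.6 kg.
Tool frame: the origin (TCP) lies between the finger pads; the fingertips stand 22 mm ahead of it and the grasp point (between the pads) lies 3 mm ahead of it (manip.tcp_to_tips is the distance from the TCP to the fingertips, in mm); y points along the fingers, z is the direction in which the jaws open and shut, and the axes are right-handed (so a half turn about y gives the same grasp; the last joint's range is limited). The gripper opens to 94 mm and grips with 3 to 60 N. Pads are 16 mm wide; open, the fingers measure 119 mm over their backs; the gripper's body (75 mm by 177 mm) begins 78 mm behind the grasp point.
Start: joints at [1.277, 0.3, 1.521, -0, 1.321, -0.067], TCP at [123.671, 535.906, 227.446] pointing down, gripper open.
Joint ranges: [-3.03, 3.03], [-0.79, 2.21], [0.23, 2.52], [-1.04, 4.18], [0, 3.07], [-2.55, 2.55]. Speed limits (rad/s): [2.22, 2.22, 2.57, 3.14, 3.14, 3.14].

## Interface

Orientations are given as [roll, pitch, yaw] about the fixed x, y, z axes, in that order (R = Rz(yaw) Ry(pitch) Rx(roll)).
In Python, from cell import manip gives the robot as it stands.
- The arm moves only by the shell command python3 -m jog 'ROWS' [OPENING] [FORCE]. ROWS is JSON, one flat list of numbers, 6 for each row, row after row: the shift along the tool's x, y, z in mm, then the turn, a rotation vector about the tool's x, y, z in degrees. A call has 1 to 10 rows; each row is the pose to reach, as a shift and turn from the pose commanded when the call began, along the tool's axes at that moment; what a row does not reach only later rows make up. A row lasts 1/12 s, in which the tool goes at most 41.7 mm and 7.16 degrees, less where a joint would pass 70% of its speed; a pose out of reach is approached as far as the arm can. A call with a gripper value outside its range is refused whole. OPENING is the finger opening in mm, from 0 to 94, set as the call begins (- or left out, the last holds). The fingers move at their own pace and stop on an object; FORCE is the grip in N (left out, the last holds). Time passes only in rows, so rows that repeat a pose let the fingers close. It gives the time, the measured TCP pose, the force and the opening at its end, in the units of the state.
- manip.read_state(): the state, without advancing time (a new reading comes with each control period).
- manip.camera(name): name is "side" or "top" or "wrist"; returns a dict with "img" (384x512x3 uint8, red, green, blue), "intrinsics" (3x3 intrinsics, pixels), "k1" (the pictures are not rectified: a ray, as slopes to the right and down, at radius r is drawn at 1 + k1 r^2 times it, then the intrinsics apply), "origin" and "orientation" of the camera in the world. Camera axes: x right, y down, z forward; pixel columns grow to the right and rows downward; lengths in mm; the calibration is good to about 2 mm. A picture is of the moment at which its call begins. There is no depth.
- manip.sign_off(): hands the job in, once; it reports no verdict.
Trained networks look in a picture, given as the dict that the camera call returned (one of the last four; its "shot" number tells which), for a name from the list of things; names that differ only in an ending like _2 or _b are one class to them, and where a whole thing is asked for, a point or a joint stands for the part that bears it (a point fixed in the world has none). Each returns a list of dicts, best first, with "score" (0 to 1); they miss things now and then, are a little off and sometimes report something else, mostly with a low value. They report only what shows in the picture. A call takes as long as a camera call.
- manip.masks_of(thing, picture): "pixels" (384x512 bool, what is visible of it) and "xy" ([column, row] in pixels, amid what is visible of it).
- manip.tip_of(thing, picture): "xy" ([column, row] in pixels: a listed point, or the origin of a listed thing).
The state is a dict: "clock": time; "joints": joint angles; "qd": joint speeds; "effort": joint torques, N m; "eef_pos": TCP position; "eef_rot": TCP orientation; "wrist_force": force on the tool from outside, world axes, zero at the start; "moment": the same for the moment, N m; "finger_gap": finger opening in mm.
Only numpy, scipy, OpenCV 4.12 (cv2) and the standard library are available. Lean on these libraries where they do the work, as an engineer would, in place of code of your own. Each camera call takes 0.05 s, during which the arm holds its last target.

## Working session

There is one attempt and no reset: what is moved stays moved. The work goes in short steps, Python scripts to look and compute and a shell command to move; the robot and the scene stay as the last step left them, time stands still between calls to the robot, and variables do not carry over. Pictures are saved under pics/ and viewed, and the job is handed in when it is done.

```bash
ls; mkdir -p pics; cat > h.py <<'E'
import numpy as np, cv2
from scipy.spatial.transform import Rotation as Ro
from cell import manip
def save(p,n,s=1.5):
    im=cv2.cvtColor(p["img"],cv2.COLOR_RGB2BGR); cv2.imwrite("pics/"+n,cv2.resize(im,None,fx=s,fy=s))
def rot(o):
    o=np.array(o,float)
    return o if o.shape==(3,3) else (Ro.from_quat(o).as_matrix() if o.size==4 else Ro.from_euler('xyz',o).as_matrix())
def ray(p,xy):
    K=np.array(p["intrinsics"]);d=np.array([(xy[0]-K[0,2])/K[0,0],(xy[1]-K[1,2])/K[1,1]]);u=d.copy()
    for _ in range(30): u=d/(1+p["k1"]*(u@u))
    r=rot(p["orientation"])@np.array([u[0],u[1],1]); return np.array(p["origin"],float),r/np.linalg.norm(r)
def atz(p,xy,z):
    o,r=ray(p,xy); return o+r*(z-o[2])/r[2]
def proj(p,X):
    K=np.array(p["intrinsics"]);c=rot(p["orientation"]).T@(np.array(X,float)-np.array(p["origin"]));u=c[:2]/c[2]
    u=u*(1+p["k1"]*(u@u));return np.array([K[0,0]*u[0]+K[0,2],K[1,1]*u[1]+K[1,2]])
def tri(rs):
    A=np.zeros((3,3));b=np.zeros(3)
    for o,r in rs:
        M=np.eye(3)-np.outer(r,r);A+=M;b+=M@o
    X=np.linalg.solve(A,b);return X,[np.linalg.norm((np.eye(3)-np.outer(r,r))@(X-o)) for o,r in rs]
E
python3 - <<'E'
from h import *
P={}
for n in ["side","top","wrist"]:
    p=manip.camera(n);save(p,n+"0.png");P[n]=p
    print(n,np.round(p["origin"]),p["orientation"],p["k1"],p["intrinsics"][0])
for t in ["stud","hinge","keeper_tab","clip","clip_seat","clip_head","saddle","tin","cradle","inflator","dish","spool","rack"]:
    for n in P:
        r=manip.tip_of(t,P[n])
        print(t,n,[(np.round(a["xy"],1).tolist(),round(a["score"],2)) for a in r[:2]])
print(manip.read_state())
E
```

```text
pics
side [  32. -805.  716.] [-2.17851394 -0.02386372 -0.64516413] -0.05021238274184168 [402.91608271   0.         254.74038715]
top [ 478. -109. 1145.] [-3.04807219  0.02205311 -1.54952642] -0.00965993358056039 [400.11973973   0.         259.77571029]
wrist [ 48. 554. 383.] [2.87315727e+00 9.57944440e-04 1.34467796e+00] -0.08018485153944285 [331.56944757   0.         259.42866237]
stud side [([236.7, 192.5], 0.61)]
stud top [([243.5, 198.4], 0.73)]
stud wrist []
hinge side [([269.1, 182.3], 0.93), ([239.1, 154.0], 0.41)]
hinge top [([248.9, 157.1], 0.84), ([242.2, 198.8], 0.72)]
hinge wrist []
keeper_tab side [([256.2, 266.6], 0.69), ([279.0, 145.1], 0.67)]
keeper_tab top [([251.3, 134.0], 0.6), ([122.3, 246.0], 0.31)]
keeper_tab wrist []
clip side [([137.8, 161.4], 0.61)]
clip top [([124.6, 245.0], 0.66)]
clip wrist []
clip_seat side [([331.3, 317.2], 0.52), ([141.0, 156.4], 0.43)]
clip_seat top [([122.8, 243.8], 0.65)]
clip_seat wrist []
clip_head side [([130.9, 165.2], 0.63), ([256.7, 184.4], 0.37)]
clip_head top [([125.3, 263.7], 0.59)]
clip_head wrist []
saddle side [([255.3, 
[... 729 characters left out ...]
38)]
rack wrist []
{'clock': 2.1, 'joints': array([ 1.27738765e+00,  2.99865687e-01,  1.52102783e+00,  5.59840504e-06,
        1.32068496e+00, -6.65892625e-02]), 'qd': array([-4.86817444e-04, -9.72004432e-04,  5.27444307e-04, -7.38440909e-04,
       -2.97342259e-04, -8.67951373e-05]), 'effort': array([-8.86080998e-04, -5.31650376e+01, -3.52925706e+01,  7.08069792e-02,
        2.11384927e-02, -4.70381366e-06]), 'eef_pos': array([123.67458068, 535.8971812 , 227.45262752]), 'eef_rot': array([-1.57078182e+00,  4.46854000e-06, -2.26820800e-01]), 'wrist_force': array([-0.30888052,  0.40828727, -0.30986849]), 'moment': array([ 0.00914568,  0.02773807, -0.04273547]), 'finger_gap': 94.00359729661253}
```

View pics/side0.png

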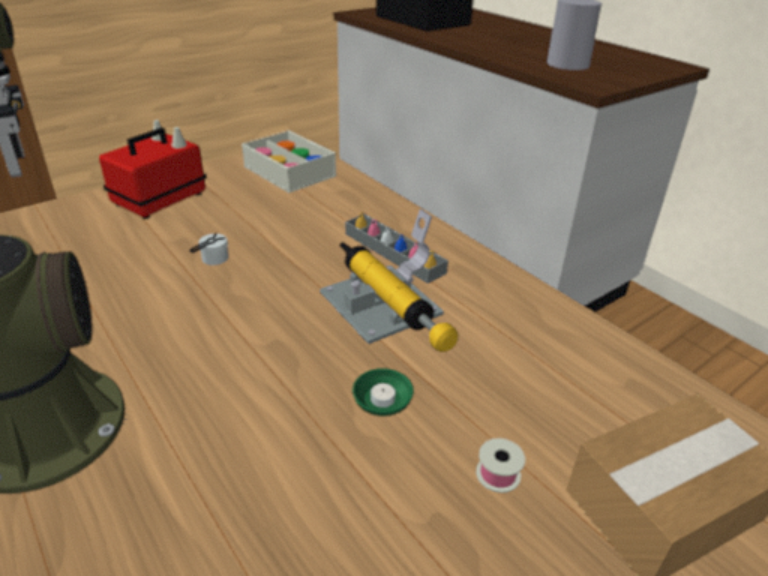

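View pics/top0.png

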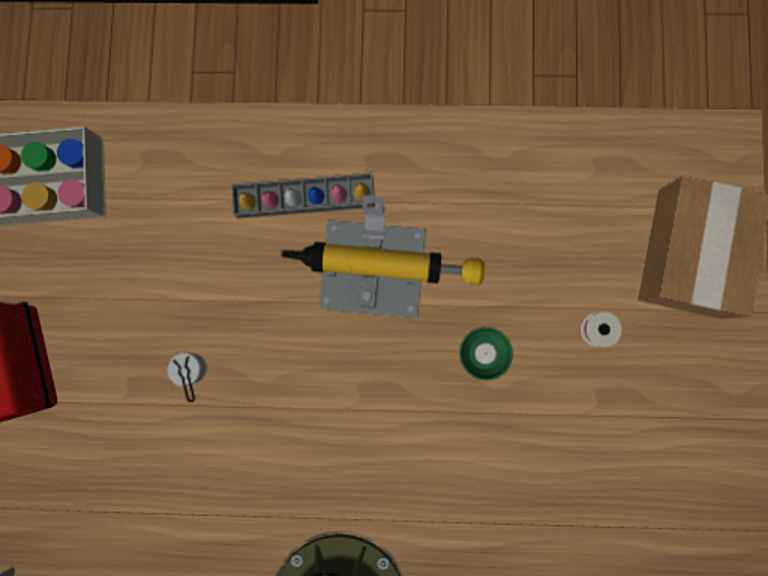

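```bash
python3 - <<'E'
from h import *
import pickle
T=manip.camera("top");S=manip.camera("side")
pickle.dump((T,S),open("ts.pkl","wb"))
D={"stud":([243.5,198.4],[236.7,192.5],57),"hinge":([248.9,157.1],[269.1,182.3],48.5),"tab":([251.3,134],[279,145.1],None),"seat":([122.8,243.8],[141,156.4],47.5),"chead":([125.3,263.7],[130.9,165.2],47.5),"saddle":([247.4,171.9],[255.3,189.7],46),"cradle":([247.5,176.6],[253,203.9],0),"inflator":([250.3,176.3],[257.6,190.9],46),"tin":([123.6,243.9],[139,172.8],0),"dish":([321.4,234.5],[254.2,267.9],0),"rack":([205.2,135.6],[0,0],0)}
for k,(t,s,z) in D.items():
    X,e=tri([ray(T,t),ray(S,s)]);print(k,"tri",X.round(1),np.round(e,1), *( [] if z is None else [atz(T,t,z).round(1),atz(S,s,z).round(1)]))
# legs tips and head end from zoom
def crop(p,x0,y0,x1,y1,n):
    im=cv2.cvtColor(p["img"][y0:y1,x0:x1],cv2.COLOR_RGB2BGR);cv2.imwrite("pics/"+n,cv2.resize(im,None,fx=8,fy=8,interpolation=cv2.INTER_CUBIC))
crop(T,90,225,160,285,"ctin.png");crop(T,200,120,295,220 if 0 else 195+20,"ccr.png")
crop(S,200,130,300,205,"scr.png")
E
```

```text
stud tri [560.2 -40.   55.4] [2.9 2.9] [557.6 -38.5  57. ] [561.5 -43.4  57. ]
hinge tri [673.  -50.4  52.6] [0.2 0.2] [673.5 -50.1  48.5] [677.1 -45.9  48.5]
tab tri [704.4 -57.6 171.7] [6.3 6.3]
seat tri [424.4 287.7  61.1] [3.4 3.4] [426.8 290.9  47.5] [429.9 313.   47.5]
chead tri [376.8 278.1  50.7] [3.9 3.9] [373.  281.2  47.5] [381.3 280.2  47.5]
saddle tri [630.6 -44.7  39.9] [3.1 3.1] [632.4 -46.8  46. ] [622.5 -50.1  46. ]
cradle tri [624.4 -42.8 -10.7] [2.6 2.6] [625.1 -44.8   0. ] [613.4 -52.8   0. ]
inflator tri [622.5 -56.6  45.3] [2.7 2.7] [620.2 -55.1  46. ] [624.3 -58.8  46. ]
tin tri [419.4 312.8 -12.4] [4.9 4.9] [424.4 305.9   0. ] [409.  297.3   0. ]
dish tri [ 463.3 -259.    -3.4] [0.2 0.2] [ 463.5 -258.7    0. ] [ 461.1 -261.5    0. ]
rack tri [351.8 -16.  646.3] [236.1 236.1] [743.7  81.9   0. ] [ 565.4 3995.     0. ]
```

View pics/ctin.png

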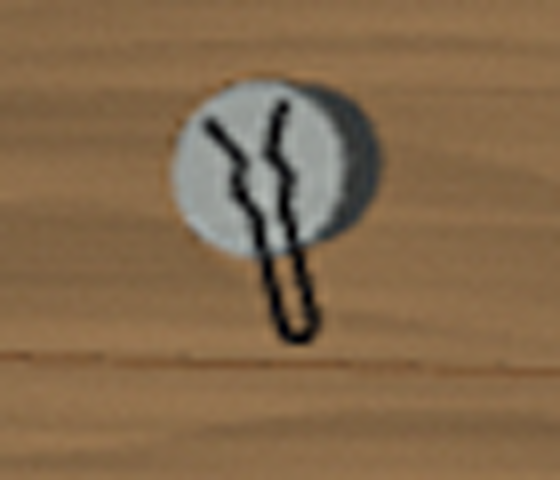

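View pics/ccr.png

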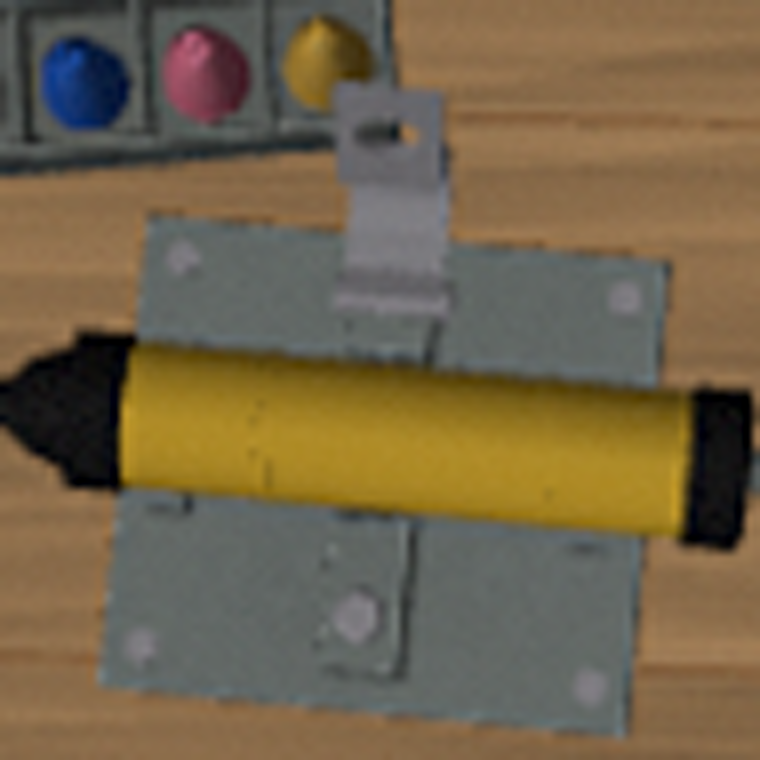

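View pics/scr.png

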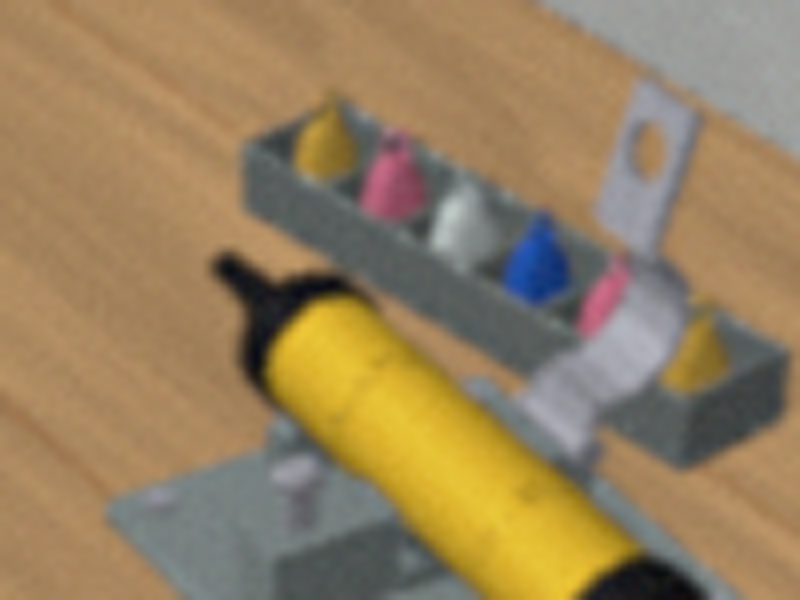

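```bash
cat > fit.py <<'E'
from h import *
import pickle
from scipy.optimize import least_squares
T,S=pickle.load(open("ts.pkl","rb"))
c=lambda x,y,ox,oy:np.array([(x+.5)/8+ox-.5,(y+.5)/8+oy-.5])
A=lambda x,y:c(x,y,200,120)
B=lambda x,y:c(x,y,200,130)
obs=[(T,A(148,213),(86,95,10)),(T,A(668,262),(86,-95,10)),(T,A(625,735),(-86,-95,10)),(T,A(100,685),(-86,95,10)),(T,A(355,616),(-64,0,70)),(S,B(298,470),(-64,0,70)),(S,np.array([322,293])/1.5-.3,(-86,95,10)),(S,np.array([370,339])/1.5-.3,(-86,-95,10))]
def W(q,P): 
    a=q[2];return np.array([q[0]+np.cos(a)*P[0]-np.sin(a)*P[1],q[1]+np.sin(a)*P[0]+np.cos(a)*P[1],P[2]])
f=lambda q:np.concatenate([proj(p,W(q,P))-xy for p,xy,P in obs])
q=least_squares(f,[624,-45,-.08]).x
print("cradle",q.round(3));print(f(q).reshape(-1,2).round(1).tolist())
for n,P in dict(stud=(-64,0,57),hinge=(48,0,48.5)).items(): print(n,W(q,P).round(1))
# keeper angle: radius point 112 at eye, tab thickness mid
def K(q,th,r,y,zz=0):  # strap dir: at th=0 from hinge to -x ; mid-tab height 48.5 same as hinge
    return W(q,(48-r*np.cos(th)+zz*np.sin(th),y,48.5+r*np.sin(th)+zz*np.cos(th)))
ko=[(T,A(385,132),112,0,0),(T,A(338,85),134,17,0),(T,A(445,92),134,-17,0),(S,B(648,148),112,0,0),(S,B(643,78),134,17,0),(S,B(702,118),134,-17,0)]
g=lambda t:np.concatenate([proj(p,K(q,t[0],r,y,z))-xy for p,xy,r,y,z in ko])
t=least_squares(g,[1.7]).x;print("th",t,g(t).reshape(-1,2).round(1).tolist())
print("tab",K(q,t[0],117,0).round(1),"path",[K(q,a,117,0).round(0).tolist() for a in (1.2,.8,.4,0)])
# clip
C=lambda x,y:c(x,y,90,225)
# tin lid top disc circle centre approx, clip
co=[(C(298,338),-57+2.5),(C(209,124),(24,10.5)),(C(284,104),(24,-10.5))]
def Cw(s,x,y): return np.array([s[0]+np.cos(s[2])*x-np.sin(s[2])*y,s[1]+np.sin(s[2])*x+np.cos(s[2])*y,47.5])
co=[(C(298,338),(-56,0)),(C(209,124),(24,8)),(C(284,104),(24,-8))]
h=lambda s:np.concatenate([proj(T,Cw(s,*P))-xy for xy,P in co])
s=least_squares(h,[425,290,.1]).x;print("clip",s.round(3),h(s).reshape(-1,2).round(1).tolist(),"head",Cw(s,-43,0).round(1))
print("tin top centre",atz(T,C(257,168),45).round(1))
E
python3 fit.py
```

```text
cradle [ 6.2110e+02 -4.6786e+01 -7.0000e-02]
[[-0.0, -0.9], [0.6, -1.4], [0.8, -1.0], [-0.1, -0.7], [0.7, 1.6], [-1.6, 0.7], [-1.4, -3.0], [-0.1, 1.2]]
stud [557.3 -42.3  57. ]
hinge [669.  -50.1  48.5]
th [1.93630221] [[0.6, -0.1], [-0.4, 0.2], [-0.2, 0.4], [0.4, 1.4], [0.2, 0.7], [-0.1, 0.6]]
tab [710.7 -53.  157.8] path [[627.0, -47.0, 158.0], [588.0, -44.0, 132.0], [561.0, -43.0, 94.0], [552.0, -42.0, 48.0]]
clip [4.17620e+02 2.91843e+02 2.82000e-01] [[0.1, 0.3], [1.8, -0.7], [-1.9, 0.3]] head [376.3 279.9  47.5]
tin top centre [421.8 294.7  45. ]
```

```bash
cat > go.py <<'E'
import sys
from h import *
# usage go.py x y z yaw -> shift & turn in tool axes from measured pose (tool down)
x,y,z,yaw=map(float,sys.argv[1:5])
s=manip.read_state();R=rot(s["eef_rot"]);Rt=Ro.from_euler('xyz',[-np.pi/2,0,yaw]).as_matrix()
print("shift",(R.T@(np.array([x,y,z])-s["eef_pos"])).round(1),"turn",np.degrees(Ro.from_matrix(R.T@Rt).as_rotvec()).round(1),"clock",s["clock"])
E
python3 go.py 640 -48 260 -0.07
```

```text
shift [ 634.4  -32.5 -452.8] turn [ 0. -9.  0.] clock 2.2
```

```bash
python3 -m jog '[634,-32,-453,0,-9,0,634,-32,-453,0,-9,0,634,-32,-453,0,-9,0,634,-32,-453,0,-9,0,634,-32,-453,0,-9,0,634,-32,-453,0,-9,0,634,-32,-453,0,-9,0,634,-32,-453,0,-9,0,634,-32,-453,0,-9,0,634,-32,-453,0,-9,0]' 60 20; python3 go.py 640 -48 260 -0.07
```

```text
clock: 3.03
eef_pos: [399.0, 223.5, 244.9]
eef_rot: [-1.57, -0.001, -0.07]
wrist_force: [1.0, 1.1, 0.2]
finger_gap: 60.0
shift [ 259.3  -15.1 -254.1] turn [-0.  0.  0.] clock 3.0333
```

```bash
python3 -m jog '[255,-15,-250,0,0,0,255,-15,-250,0,0,0,255,-15,-250,0,0,0,255,-15,-250,0,0,0,255,-15,-250,0,0,0,255,-15,-250,0,0,0,255,-15,-250,0,0,0,255,-15,-250,0,0,0,255,-15,-250,0,0,0,255,-15,-250,0,0,0]'; python3 - <<'E'
from h import *
import pickle
p=manip.camera("wrist");pickle.dump(p,open("w1.pkl","wb"));save(p,"w1.png")
print(p["origin"],p["orientation"])
for t in ["stud","keeper_tab","hinge"]:
    r=manip.tip_of(t,p);print(t,[(np.round(a["xy"],1).tolist(),round(a["score"],2)) for a in r[:2]])
print(manip.read_state()["eef_pos"])
E
```

```text
clock: 3.87
eef_pos: [636.8, -45.6, 258.3]
eef_rot: [-1.571, 0.001, -0.073]
wrist_force: [-0.3, 0.2, -0.3]
finger_gap: 59.9
[559.85054259 -39.44066344 414.42916479] [2.87387765e+00 3.41922145e-04 1.49815553e+00]
stud [([260.3, 104.5], 0.7), ([261.2, 280.0], 0.61)]
keeper_tab []
hinge [([259.7, 201.8], 0.59)]
[634.59693061 -40.97733512 259.49521736]
```

View pics/w1.png

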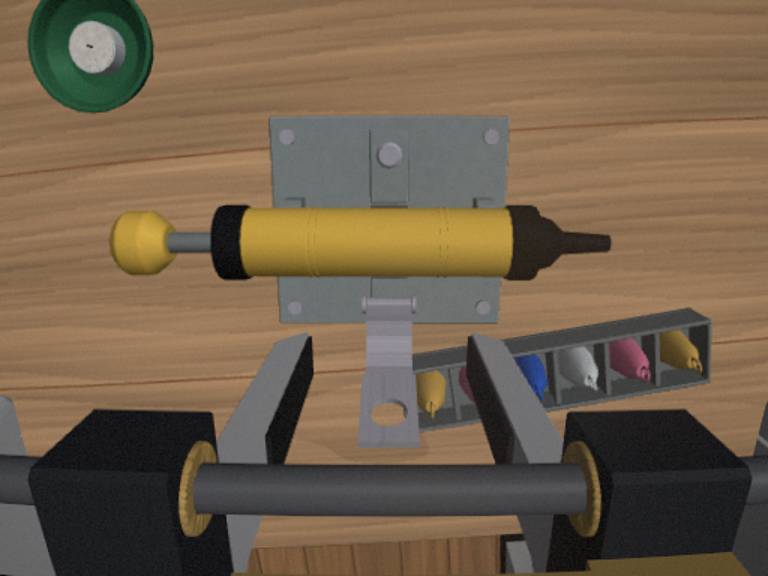

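```bash
cat > fit2.py <<'E'
exec(open("fit.py").read().split("# clip")[0].replace("print(","(lambda *a:0)("))
w=pickle.load(open("w1.pkl","rb"))
d=lambda x,y:np.array([(x+.5)/1.5-.5,(y+.5)/1.5-.5])
ow=[(w,d(269,117),(-86,-95,10)),(w,d(508,116),(-86,95,10)),(w,d(499,322),(86,95,10)),(w,d(281,322),(86,-95,10)),(w,d(389,153.5),(-64,0,70))]
for name,o in (("wrist",ow),("top",obs[:5]),("all",ow+obs)):
    obs=o; q=least_squares(f,[624,-45,-.08]).x
    print(name,q.round(3),f(q).reshape(-1,2).round(1).tolist(),"stud",W(q,(-64,0,57)).round(1),"hinge",W(q,(48,0,48.5)).round(1))
kw=[(w,d(389,412),112,0,0),(w,d(358,446),134,-17,0),(w,d(419,447),134,17,0)]
ko=ko+kw
t=least_squares(g,[1.7]).x;print("th",t,g(t).reshape(-1,2).round(1).tolist())
print("tab",K(q,t[0],117,0).round(1),"path",[K(q,a,117,0).round(0).tolist() for a in (1.5,1.2,.8,.4,0)])
E
python3 fit2.py; python3 go.py 700 -48 250 -0.07
```

```text
wrist [ 6.20168e+02 -4.40610e+01 -6.80000e-02] [[-1.1, 1.1], [1.6, 1.0], [0.3, 2.3], [-0.6, 2.9], [-0.1, -5.4]] stud [556.3 -39.7  57. ] hinge [668.1 -47.3  48.5]
top [ 6.19819e+02 -4.57790e+01 -7.50000e-02] [[-0.2, -0.7], [0.4, -0.8], [0.2, -0.3], [-0.6, -0.5], [0.2, 2.1]] stud [556. -41.  57.] hinge [667.7 -49.4  48.5]
all [ 6.20408e+02 -4.45820e+01 -6.80000e-02] [[-1.5, 1.4], [1.1, 1.2], [-0.1, 2.5], [-1.0, 3.1], [-0.6, -5.1], [-0.8, -0.6], [-0.2, -1.3], [0.1, -0.8], [-0.8, -0.4], [-0.1, 1.9], [-2.2, 0.5], [-2.0, -3.2], [-0.7, 0.9]] stud [556.6 -40.2  57. ] hinge [668.3 -47.8  48.5]
th [1.94888671] [[-0.2, -0.3], [-1.3, -0.1], [-1.1, 0.1], [0.0, 1.2], [-0.1, 0.5], [-0.4, 0.4], [-0.0, 1.4], [0.3, -0.1], [0.4, -1.0]]
tab [711.4 -50.8 157.2] path [[660.0, -47.0, 165.0], [626.0, -45.0, 158.0], [587.0, -42.0, 132.0], [561.0, -41.0, 94.0], [552.0, -40.0, 48.0]]
shift [65.7  9.5 -2.5] turn [-0.   0.1 -0. ] clock 4.0667
```

```bash
cat > fit3.py <<'E'
exec(open("fit2.py").read().split("for name")[0])
al=ow+obs
def f(q): return np.concatenate([proj(p,W(q,(P[0]+(q[3] if P[2]==10 else 0),P[1],P[2])))-xy for p,xy,P in al])
kw=[(w,d(389,412),112,0,0),(w,d(358,446),134,-17,0),(w,d(419,447),134,17,0)]
ko=ko+kw
def F(v): return np.concatenate([f(v[:4]),np.concatenate([proj(p,K(v[:4],v[4],r,y,z))-xy for p,xy,r,y,z in ko])])
r=least_squares(F,[620,-45,-.07,0,1.9],loss="soft_l1");v=r.x;q=v[:4]
print(v.round(3),F(v).reshape(-1,2).round(1).tolist(),"stud",W(q,(-64,0,57)).round(1),"hinge",W(q,(48,0,48.5)).round(1))
print("tab",K(q,v[4],117,0).round(1),"path",[K(q,a,117,0).round(0).tolist() for a in (1.5,1.2,.8,.4,0)])
for p,xy in((T,A(355,616)),(S,B(298,470)),(w,d(389,154))): print(atz(p,xy,70).round(1))
E
python3 fit3.py
```

```text
[ 6.25373e+02 -4.50510e+01 -7.00000e-02 -6.89600e+00  1.90000e+00] [[-1.6, -0.5], [1.2, -0.3], [-0.2, 1.3], [-1.3, 1.6], [-0.6, -0.0], [-0.8, -0.0], [-0.2, -0.6], [-0.0, -0.0], [-0.9, 0.2], [0.1, 0.1], [-0.7, -0.1], [-2.5, -3.1], [-1.3, 1.1], [-0.2, -0.4], [-1.3, 0.1], [-1.0, 0.4], [0.1, 0.7], [-0.3, -0.1], [-0.6, -0.1], [-0.3, 2.4], [-0.2, 0.2], [0.2, -0.6]] stud [561.5 -40.6  57. ] hinge [673.3 -48.4  48.5]
tab [711.  -51.  159.2] path [[665.0, -48.0, 165.0], [631.0, -45.0, 158.0], [592.0, -43.0, 132.0], [566.0, -41.0, 94.0], [557.0, -40.0, 48.0]]
[561.7 -40.4  70. ]
[562.9 -41.9  70. ]
[561.9 -40.   70. ]
```

```bash
python3 go.py 711 -51 162 -0.07;  python3 -m jog '[40,20,4,0,0,0,76,45,4,0,0,0,76,75,4,0,0,0,76,97,4,0,0,0,76,97,4,0,0,0,76,97,4,0,0,0,76,97,4,0,0,0]'; python3 go.py 711 -51 162 -0.07
```

```text
shift [76.9 97.5 -4.7] turn [-0.   0.1 -0. ] clock 4.0667
clock: 4.65
eef_pos: [711.5, -42.5, 165.3]
eef_rot: [-1.571, -0.003, -0.069]
wrist_force: [0.5, 0.0, 0.4]
finger_gap: 60.1
shift [ 0.1  3.3 -8.5] turn [0.  0.1 0.2] clock 4.65
```

```bash
python3 -m jog '[0,3,-8.5,0,0,0,0,3,-8.5,0,0,0,0,3,-8.5,0,0,0]'; python3 -m jog '[0,0,0,0,0,0,0,0,0,0,0,0,0,0,0,0,0,0,0,0,0,0,0,0,0,0,0,0,0,0,0,0,0,0,0,0]' 20 20; python3 - <<'E'
from h import *
import pickle
save(manip.camera("wrist"),"w2.png");save(manip.camera("side"),"s2.png")
E
```

```text
clock: 4.9
eef_pos: [710.6, -52.2, 160.7]
eef_rot: [-1.571, -0.002, -0.071]
wrist_force: [-0.3, -0.4, 0.2]
finger_gap: 59.8
clock: 5.4
eef_pos: [710.5, -51.6, 159.5]
eef_rot: [-1.571, -0.0, -0.07]
wrist_force: [-0.4, -1.2, 0.1]
finger_gap: 34.1
```

View pics/w2.png

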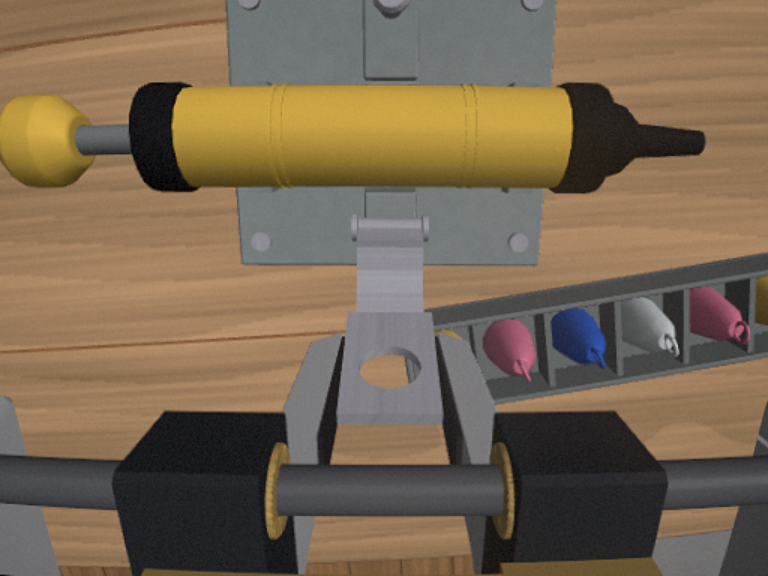

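```bash
python3 -m jog '[-11,-3,0,0,0,0,-22.2,-5,0,0,0,0,-33.6,-6,0,0,0,0,-45,-5.8,0,0,0,0,-56.3,-4.4,0,0,0,0,-67.4,-1.9,0,0,0,0,-78.2,1.6,0,0,0,0,-88.6,6.3,0,0,0,0,-98.5,12,0,0,0,0,-107.8,18.6,0,0,0,0]'; python3 - <<'E'
from h import *
s=manip.read_state();print(s["eef_pos"],s["wrist_force"],s["finger_gap"]);save(manip.camera("side"),"s3.png");print(manip.read_state()["eef_pos"])
E
```

```text
clock: 6.33
eef_pos: [603.1, -43.8, 143.4]
eef_rot: [-1.571, -0.003, -0.069]
wrist_force: [-8.8, 2.7, 17.2]
finger_gap: 33.7
[603.1435741  -43.80045723 143.36410197] [-8.77715669  2.70738465 17.16754215] 33.67799318748237
[601.34146511 -43.6177599  141.71042261]
```

View pics/s3.png

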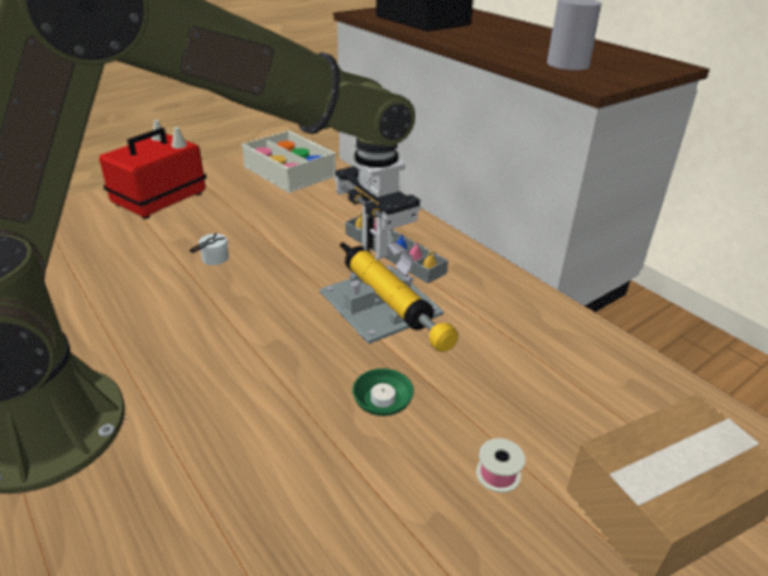

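```bash
python3 -m jog '[-10.6,5.4,0,0,0,0,-18.6,13.9,0,0,0,0,-25.7,23.2,0,0,0,0,-31.8,33.2,0,0,0,0,-36.9,43.7,0,0,0,0,-40.9,54.7,0,0,0,0,-43.8,66,0,0,0,0,-45.3,75,0,0,0,0,-45.3,75,0,0,0,0]'; python3 - <<'E'
from h import *
save(manip.camera("wrist"),"w4.png");s=manip.read_state();print(s["eef_pos"],s["wrist_force"],s["finger_gap"])
E
```

```text
clock: 7.13
eef_pos: [555.9, -40.3, 64.0]
eef_rot: [-1.57, 0.005, -0.07]
wrist_force: [-8.8, 3.6, 1.6]
finger_gap: 33.9
[556.10352227 -40.28358896  64.6020882 ] [-10.24284872   3.55183539   1.90849614] 33.37408490261654
```

View pics/w4.png

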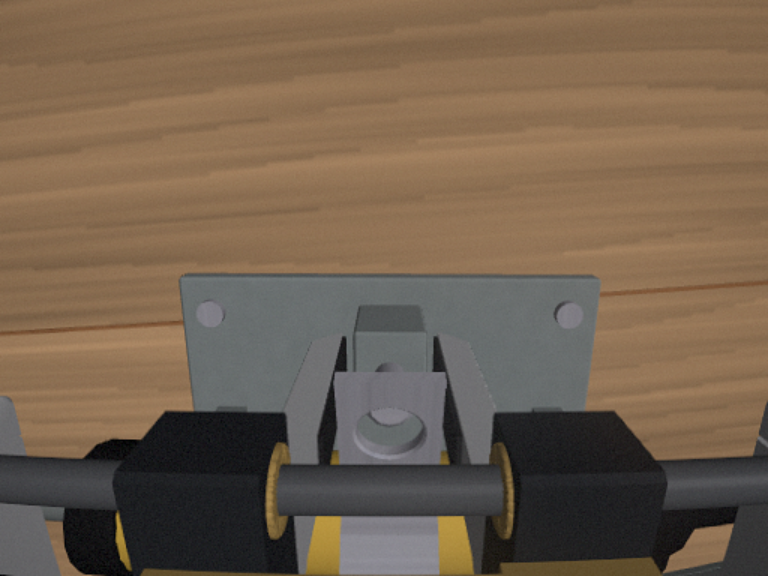

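```bash
python3 - <<'E'
from h import *
p=manip.camera("wrist");im=cv2.cvtColor(p["img"][190:320,200:320],cv2.COLOR_RGB2BGR);cv2.imwrite("pics/w5.png",cv2.resize(im,None,fx=4.6,fy=4.6,interpolation=cv2.INTER_CUBIC))
for n,X in (("headtop",(561.7,-40.5,70)),("neckmid",(561.7,-40.5,57)),("posttop",(561.7,-40.5,46))): print(n,((proj(p,X)-[200,190])*4.6).round())
H=np.array([673.4,-48.4,48.5])
for r in (112,134):
  for th in(.11,.2,.3): print(r,th,((proj(p,H+[-r*np.cos(th),.07*r*np.cos(th),r*np.sin(th)])-[200,190])*4.6).round())
s=manip.read_state();print(s["eef_pos"],s["wrist_force"],s["finger_gap"])
E
```

```text
headtop [271. 366.]
neckmid [271. 312.]
posttop [271. 272.]
112 0.11 [270. 330.]
112 0.2 [270. 385.]
112 0.3 [270. 461.]
134 0.11 [270. 161.]
134 0.2 [270. 219.]
134 0.3 [270. 305.]
[556.19819418 -40.28094157  64.93199447] [-9.43876975  3.18234019  3.09016492] 33.55779578019225
```

View pics/w5.png

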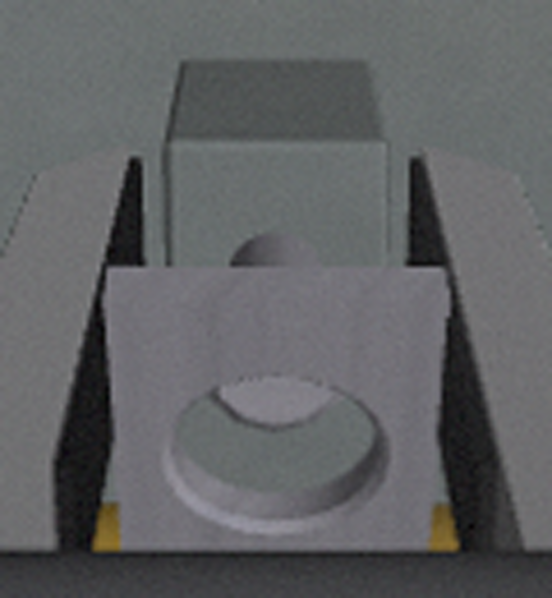

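```bash
python3 -m jog '[0,0,0,0,0,0,0,0,0,0,0,0,0,0,0,0,0,0,0,-20,0,0,0,0,0,-45,0,0,0,0,0,-60,0,0,0,0,0,-60,0,0,0,0]' 56 20; python3 -m jog '[0,0,0,0,0,0,0,0,0,0,0,0,0,0,0,0,0,0,0,0,0,0,0,0,0,0,0,0,0,0]' 23 20;  python3 go.py 560 -40.4 100 -0.07; python3 - <<'E'
from h import *
p=manip.camera("wrist");save(p,"w6.png")
H=np.array([673.4,-48.4,48.5])
for r in (112,134):
  for th in(.1,.2,.3): print(r,th,(proj(p,H+[-r*np.cos(th),.07*r*np.cos(th),r*np.sin(th)])*1.5).round())
print("headtop",proj(p,(561.7,-40.5,70))*1.5)
E
```

```text
clock: 7.82
eef_pos: [559.3, -41.1, 129.3]
eef_rot: [-1.571, -0.006, -0.07]
wrist_force: [-0.2, -0.8, -0.1]
finger_gap: 55.8
clock: 8.23
eef_pos: [557.6, -40.9, 125.2]
eef_rot: [-1.571, 0.001, -0.07]
wrist_force: [0.1, 0.8, 0.6]
finger_gap: 26.1
shift [ 2.4 25.2  0.6] turn [-0.   0.  -0.1] clock 8.2333
112 0.1 [389. 328.]
112 0.2 [389. 340.]
112 0.3 [389. 356.]
134 0.1 [389. 285.]
134 0.2 [389. 297.]
134 0.3 [389. 314.]
headtop [389.49673452 335.71735214]
```

View pics/w6.png

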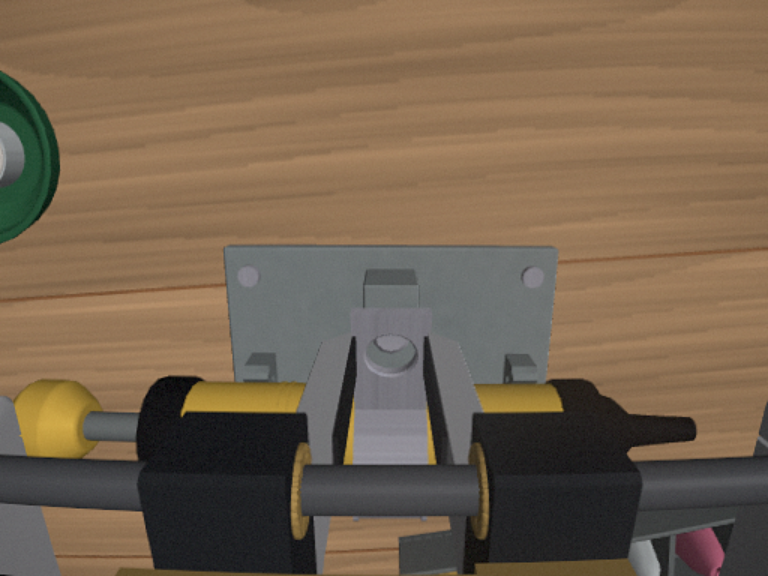

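```bash
python3 -m jog '[2.5,8,0.5,0,0,0,2.5,16,0.5,0,0,0,2.5,22,0.5,0,0,0,2.5,28,0.5,0,0,0,2.5,33,0.5,0,0,0,2.5,38,0.5,0,0,0,2.5,42,0.5,0,0,0,2.5,42,0.5,0,0,0]'; python3 go.py 560 -40.4 73 -0.07
```

```text
clock: 8.95
eef_pos: [560.0, -40.5, 83.0]
eef_rot: [-1.571, 0.001, -0.07]
wrist_force: [-0.5, -0.1, -0.6]
finger_gap: 22.9
shift [ 0.  10.   0.1] turn [-0.   0.  -0.1] clock 8.95
```

```bash
python3 -m jog '[0,3,0,0,0,0,0,6,0,0,0,0,0,8,0,0,0,0,0,10,0,0,0,0,0,11,0,0,0,0,0,11,0,0,0,0]'; python3 - <<'E'
from h import *
p=manip.camera("wrist");save(p,"w7.png");s=manip.read_state();print(s["eef_pos"],s["wrist_force"])
H=np.array([673.4,-48.4,48.5])
for r in (112,134):
  for th in(0,.1,.2): print(r,th,(proj(p,H+[-r*np.cos(th),.07*r*np.cos(th),r*np.sin(th)])*1.5).round())
print("headtop",proj(p,(561.7,-40.5,70))*1.5)
E
```

```text
clock: 9.45
eef_pos: [560.4, -40.6, 73.2]
eef_rot: [-1.571, -0.0, -0.07]
wrist_force: [-2.0, 0.8, 3.5]
finger_gap: 23.0
[560.33337934 -40.57852721  73.17612393] [-1.90240833  0.51674374  3.91079501]
112 0 [388. 356.]
112 0.1 [388. 370.]
112 0.2 [388. 387.]
134 0 [388. 303.]
134 0.1 [388. 316.]
134 0.2 [388. 334.]
headtop [388.24600083 381.4600411 ]
```

View pics/w7.png

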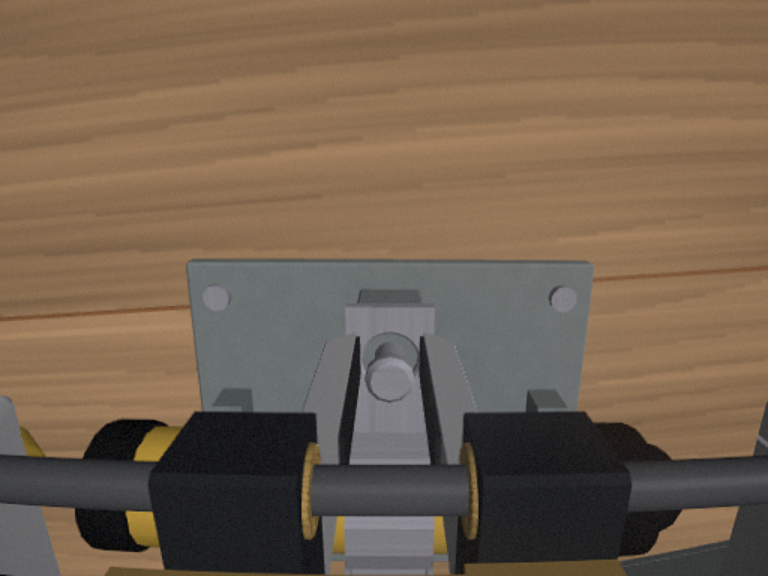

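```bash
python3 -m jog '[0,1,0,0,0,0,0,2,0,0,0,0,0,2,0,0,0,0]';python3 -m jog '[0,-20,0,0,0,0,0,-60,0,0,0,0,0,-100,0,0,0,0,0,-120,0,0,0,0]' 40; python3 go.py 376 280 150 0.28
```

```text
clock: 9.75
eef_pos: [560.5, -40.6, 72.8]
eef_rot: [-1.571, -0.001, -0.07]
wrist_force: [-11.1, 0.3, 22.7]
finger_gap: 22.9
clock: 10.08
eef_pos: [561.3, -40.7, 195.5]
eef_rot: [-1.571, -0.005, -0.07]
wrist_force: [-0.1, 0.6, 0.3]
finger_gap: 39.8
shift [-207.4   44.4  307. ] turn [  0.1 -20.    0.3] clock 10.0833
```

```bash
python3 -m jog '[-207,20,307,0,-20,0,-207,20,307,0,-20,0,-207,20,307,0,-20,0,-207,20,307,0,-20,0,-207,20,307,0,-20,0,-207,20,307,0,-20,0,-207,20,307,0,-20,0,-207,20,307,0,-20,0,-207,20,307,0,-20,0,-207,20,307,0,-20,0]' 50; python3 - <<'E'
from h import *
import pickle
p=manip.camera("wrist");save(p,"w8.png");pickle.dump(p,open("w8.pkl","wb"))
t=manip.camera("top");pickle.dump(t,open("t8.pkl","wb"))
for th in ("clip_seat","clip_head","tin"):
    r=manip.tip_of(th,p);print(th,[(np.round(a["xy"],1).tolist(),round(a["score"],2),atz(p,a["xy"],47.5).round(1).tolist()) for a in r[:2]])
print(manip.read_state()["eef_pos"],manip.read_state()["eef_rot"])
E
```

```text
clock: 10.92
eef_pos: [372.3, 284.1, 170.7]
eef_rot: [-1.57, 0.0, 0.284]
wrist_force: [-0.2, -0.9, 0.1]
finger_gap: 49.9
clip_seat [([253.1, 236.6], 0.67, [414.9, 291.3, 47.5])]
clip_head [([255.5, 196.4], 0.86, [377.7, 282.8, 47.5]), ([256.2, 237.2], 0.63, [414.7, 294.1, 47.5])]
tin [([258.5, 224.7], 0.7, [402.4, 292.7, 47.5])]
[375.82966572 279.32514603 170.91036592] [-1.57087627e+00 -1.59822292e-04  2.78093011e-01]
```

View pics/w8.png

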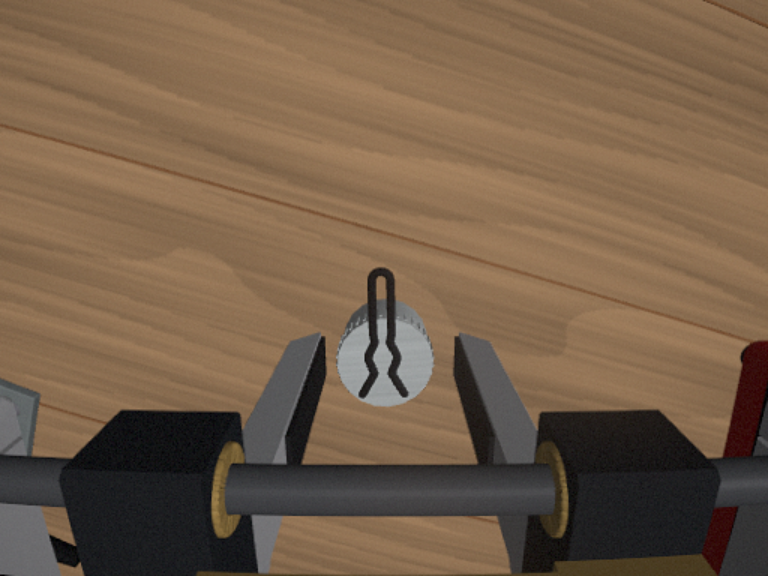

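```bash
python3 - <<'E'
from h import *
import pickle
p=manip.camera("wrist");save(p,"w9.png");pickle.dump(p,open("w9.pkl","wb"))
s=manip.read_state();print(s["eef_pos"],s["eef_rot"][2])
for q in (p,):
    print((rot(s["eef_rot"]).T@(np.array(q["origin"])-s["eef_pos"])).round(1))
m=manip.masks_of("clip",p)[0]["pixels"];ys,xs=np.nonzero(m);print(m.sum(),ys.min(),ys.max())
for y in range(ys.min(),ys.max()+1,3):
    c=xs[ys==y];print(y,c.min(),c.max(),atz(p,[(c.min()+c.max())/2,y],47.5)[:2].round(1))
E
```

```text
[375.86251817 279.2310761  170.90919229] 0.2776977124455997
[ -77.2 -156.     0.5]
1110 176 262
176 256 264 [362.6 276.6]
179 253 267 [365.2 277.3]
182 252 269 [367.7 278.5]
185 251 270 [370.2 279.2]
188 252 270 [372.7 280.4]
191 252 270 [375.3 281.1]
194 252 270 [377.9 281.9]
197 252 270 [380.6 282.6]
200 252 270 [383.2 283.4]
203 252 270 [385.9 284.2]
206 252 270 [388.6 284.9]
209 252 270 [391.3 285.7]
212 252 270 [394.  286.5]
215 252 270 [396.7 287.3]
218 252 270 [399.4 288.1]
221 253 270 [402.  289.3]
224 253 269 [404.9 289.7]
227 253 270 [407.6 290.9]
230 252 272 [410.3 292.1]
233 251 273 [413.1 292.9]
236 251 273 [415.9 293.8]
239 251 272 [418.9 294.1]
242 251 271 [421.8 294.5]
245 252 270 [424.7 295.3]
248 252 271 [427.5 296.6]
251 250 273 [430.4 297.5]
254 248 275 [433.3 298.3]
257 246 277 [436.3 299.2]
260 245 277 [439.4 299.6]
```

View pics/w9.png

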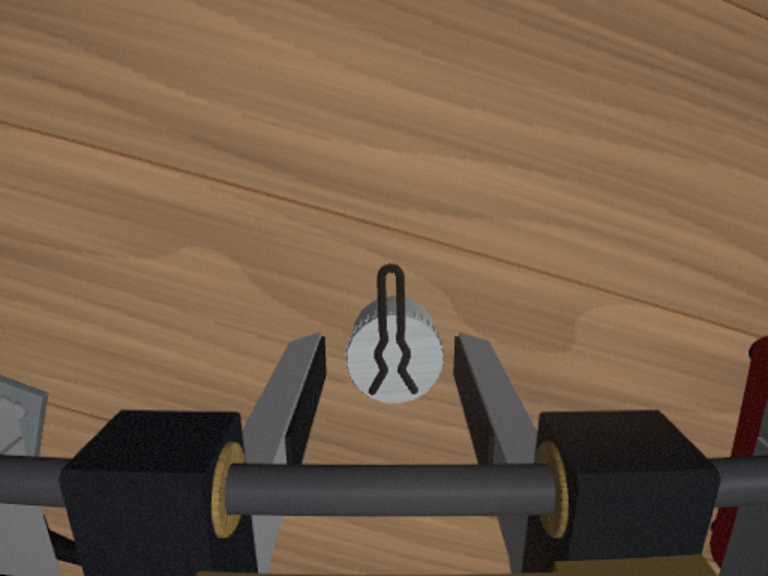

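```bash
python3 -m jog '[-3,30,2,0,-0.7,0,-3,60,2,0,-0.7,0,-3,85,2,0,-0.7,0,-3,105,2,0,-0.7,0,-3,115,2,0,-0.7,0,-3,120.4,2,0,-0.7,0,-3,120.4,2,0,-0.7,0,-3,120.4,2,0,-0.7,0]' 50; python3 go.py 372.4 280.3 50.5 .29; python3 - <<'E'
from h import *
p=manip.camera("wrist");save(p,"w10.png")
E
```

```text
clock: 11.93
eef_pos: [372.4, 281.3, 51.3]
eef_rot: [-1.571, -0.001, 0.291]
wrist_force: [-0.2, -0.0, 0.8]
finger_gap: 50.0
shift [-0.3  0.8 -0.9] turn [-0.   0.1  0.1] clock 11.9333
```

View pics/w10.png

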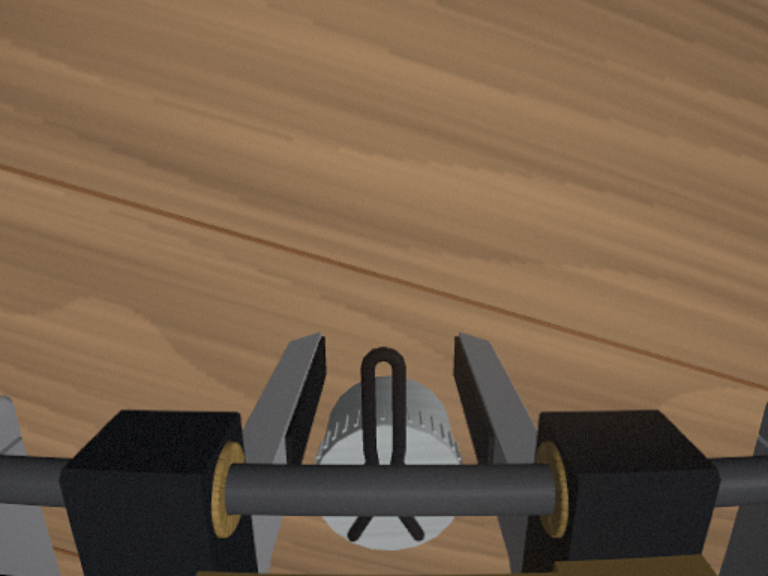

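```bash
python3 -m jog '[0,0.5,-1.6,0,0,0,0,0.5,-1.6,0,0,0,0,0.5,-1.6,0,0,0,0,0.5,-1.6,0,0,0,0,0.5,-1.6,0,0,0,0,0.5,-1.6,0,0,0,0,0.5,-1.6,0,0,0,0,0.5,-1.6,0,0,0,0,0.5,-1.6,0,0,0]' 8 40; python3 - <<'E'
from h import *
p=manip.camera("wrist");save(p,"w11.png");p=manip.camera("side");save(p,"s11.png");s=manip.read_state();print(s["eef_pos"],s["finger_gap"],s["wrist_force"])
E
```

```text
clock: 12.73
eef_pos: [372.3, 279.7, 50.0]
eef_rot: [-1.571, -0.0, 0.292]
wrist_force: [-0.3, 0.3, 0.0]
finger_gap: 14.6
[372.26368392 279.70574236  50.00043053] 14.640110852476584 [-0.66979423 -0.53546997  0.36389932]
```

View pics/w11.png

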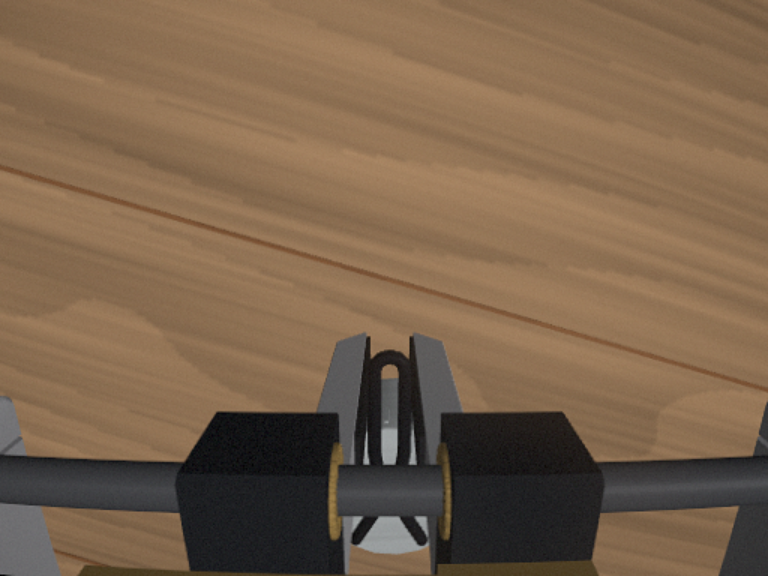

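```bash
python3 -m jog '[0,-4,0,0,0,0,0,-12,0,0,0,0,0,-30,0,0,0,0,0,-50,0,0,0,0,0,-70,0,0,0,0,0,-80,0,0,0,0,0,-80,0,0,0,0,0,-80,0,0,0,0]'; python3 - <<'E'
from h import *
import pickle
p=manip.camera("wrist");save(p,"w12.png");q=manip.camera("side");pickle.dump((p,q),open("c12.pkl","wb"));s=manip.read_state();print(s["eef_pos"],s["eef_rot"],s["finger_gap"],s["wrist_force"])
u=proj(q,s["eef_pos"]);x,y=int(u[0]),int(u[1]);im=cv2.cvtColor(q["img"][y-40:y+60,x-50:x+70],cv2.COLOR_RGB2BGR);cv2.imwrite("pics/s12.png",cv2.resize(im,None,fx=6,fy=6,interpolation=cv2.INTER_CUBIC))
E
```

```text
clock: 13.5
eef_pos: [372.2, 279.6, 129.9]
eef_rot: [-1.571, -0.001, 0.292]
wrist_force: [0.1, -0.1, -0.2]
finger_gap: 14.9
[371.83896278 279.37733781 128.96195361] [-1.57124099e+00  1.50635203e-03  2.91530475e-01] 14.824929220576932 [-0.05713973  0.30747634 -0.23805321]
```

View pics/w12.png

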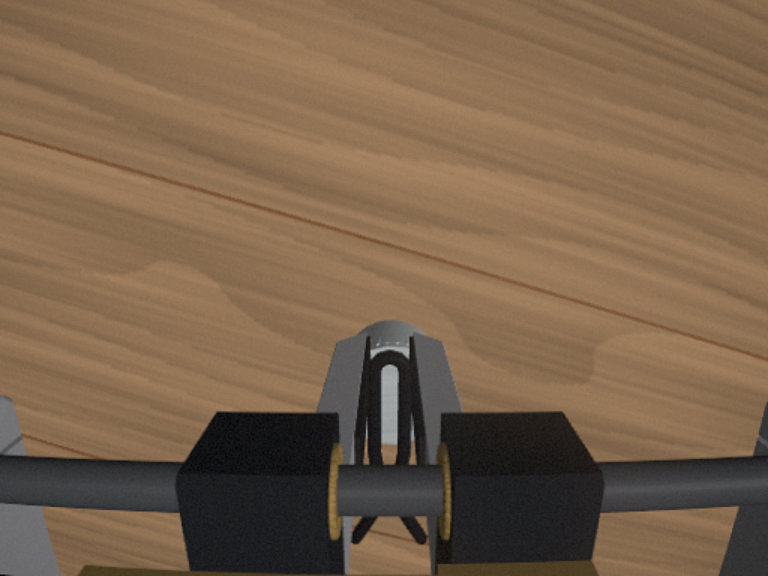

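View pics/s12.png

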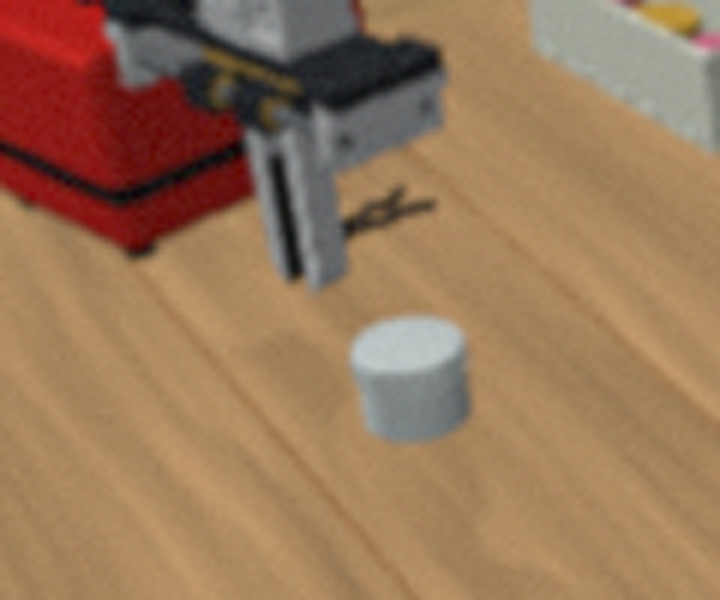

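```bash
python3 go.py 465.6 -33.8 100 -0.07
```

```text
shift [-2.000e-01  2.910e+01 -3.269e+02] turn [ 0.  20.7 -0.1] clock 13.6
```

```bash
python3 -m jog '[0,0,-30,0,2,0,0,5,-65,0,4.2,0,0,10,-100,0,6.5,0,0,15,-140,0,9,0,0,20,-180,0,11.5,0,0,24,-220,0,14,0,0,27,-255,0,16,0,0,29,-290,0,18.5,0,0,29,-315,0,20,0,0,29,-327,0,20.7,0]'; python3 -m jog '[0,0,0,0,0,0,0,0,0,0,0,0,0,0,0,0,0,0]'; python3 go.py 465.6 -33.8 59.5 -0.07; python3 - <<'E'
from h import *
import pickle
p=manip.camera("wrist");save(p,"w13.png");q=manip.camera("side");pickle.dump((p,q),open("c13.pkl","wb"))
E
```

```text
clock: 14.43
eef_pos: [466.2, -36.0, 99.8]
eef_rot: [-1.571, 0.002, -0.073]
wrist_force: [0.2, 0.2, -0.4]
finger_gap: 15.2
clock: 14.68
eef_pos: [465.8, -32.4, 100.6]
eef_rot: [-1.571, 0.001, -0.068]
wrist_force: [0.5, -0.0, -0.8]
finger_gap: 14.9
shift [-0.1 41.1 -1.4] turn [-0.   0.1 -0.1] clock 14.6833
```

View pics/w13.png

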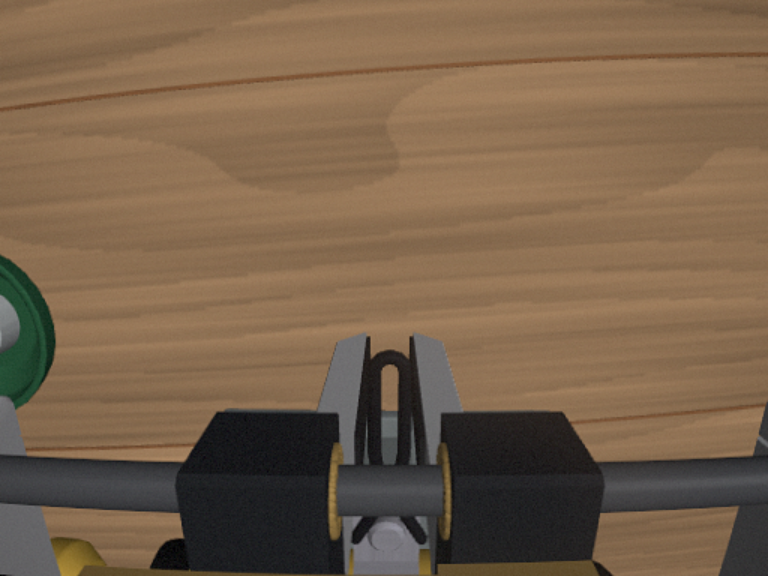

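```bash
python3 -m jog '[0,12,-1.2,0,0,0,0,25,-1.2,0,0,0,0,36,-1.2,0,0,0,0,41,-1.2,0,0,0,0,41,-1.2,0,0,0,0,41,-1.2,0,0,0]'; python3 - <<'E'
from h import *
import pickle
p=manip.camera("wrist");save(p,"w14.png");q=manip.camera("side");t=manip.camera("top")
s=manip.read_state();print(s["eef_pos"],s["eef_rot"],s["finger_gap"])
a=rot(s["eef_rot"]);seat=s["eef_pos"]+a@[46.3,2.5,0];print("seat",seat)
def cr(p,u,n,w=45,h=35,f=8):
    x,y=int(u[0]),int(u[1]);im=cv2.cvtColor(p["img"][y-h:y+h,x-w:x+w],cv2.COLOR_RGB2BGR);cv2.imwrite("pics/"+n,cv2.resize(im,None,fx=f,fy=f,interpolation=cv2.INTER_CUBIC))
cr(q,proj(q,(545,-40,57)),"s14.png")
E
```

```text
clock: 15.28
eef_pos: [466.2, -34.3, 60.3]
eef_rot: [-1.571, 0.0, -0.069]
wrist_force: [-0.0, 0.1, -1.0]
finger_gap: 15.0
[466.48273741 -34.62901416  60.61569838] [-1.57087336e+00 -1.02183654e-03 -6.94638071e-02] 14.717004919518118
seat [512.67358941 -37.84297034  58.16301072]
```

View pics/w14.png

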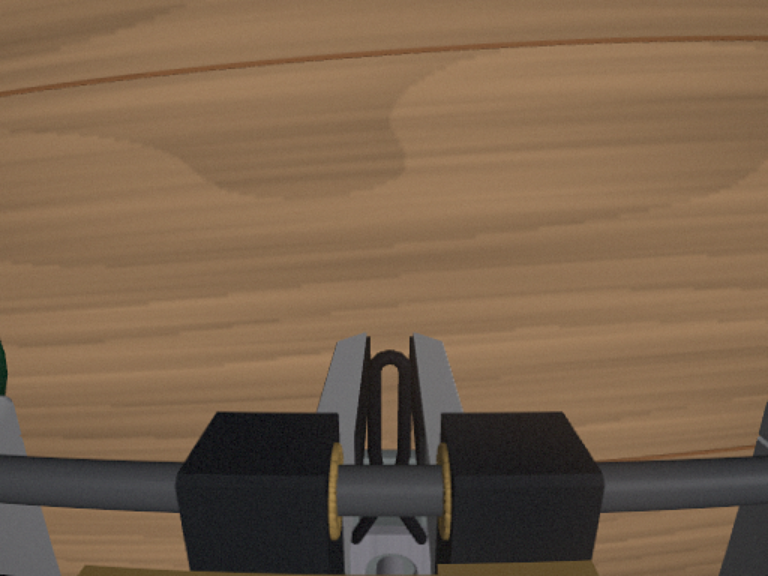

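View pics/s14.png

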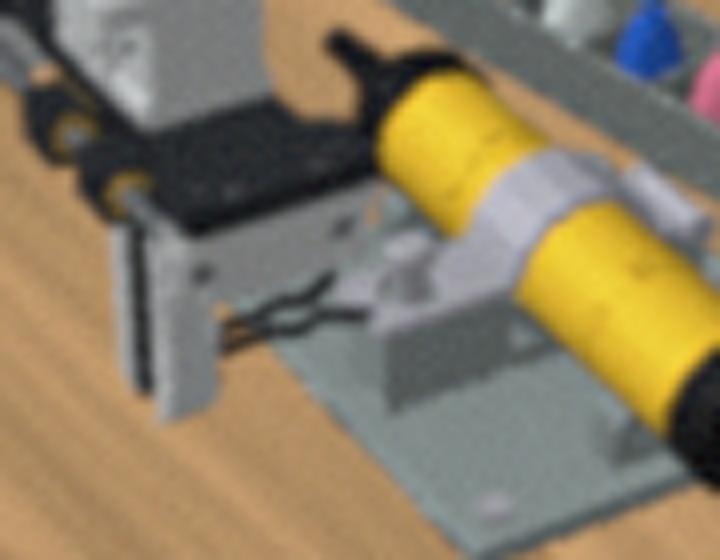

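```bash
python3 -m jog '[0,1,0.6,0,0,0,5,1.1,0.6,0,0,0,10,1.1,0.6,0,0,0,15,1.1,0.6,0,0,0,20,1.1,0.6,0,0,0,25,1.1,0.6,0,0,0,27,1.1,0.6,0,0,0,27,1.1,0.6,0,0,0]'; python3 - <<'E'
from h import *
q=manip.camera("side");p=manip.camera("wrist");save(p,"w15.png")
s=manip.read_state();print(s["eef_pos"],s["eef_rot"],s["finger_gap"],s["wrist_force"])
a=rot(s["eef_rot"]);seat=s["eef_pos"]+a@[46.3,2.5,0];print("seat",seat,"stud in tool",a.T@(np.array([561.7,-40.5,57])-seat))
def cr(p,u,n,w=45,h=35,f=8):
    x,y=int(u[0]),int(u[1]);im=cv2.cvtColor(p["img"][y-h:y+h,x-w:x+w],cv2.COLOR_RGB2BGR);cv2.imwrite("pics/"+n,cv2.resize(im,None,fx=f,fy=f,interpolation=cv2.INTER_CUBIC))
cr(q,proj(q,(550,-40,57)),"s15.png")
E
```

```text
clock: 16.1
eef_pos: [493.6, -36.0, 58.8]
eef_rot: [-1.571, 0.0, -0.07]
wrist_force: [0.1, -0.0, -0.6]
finger_gap: 14.8
[493.02246555 -36.02454561  58.72816744] [-1.57080464e+00  3.72061319e-04 -6.97042144e-02] 15.010838600125675 [-0.5197383   0.33103264 -0.0805917 ]
seat [539.20910016 -39.24919369  56.21094117] stud in tool [22.52310469 -0.79744151  0.31866577]
```

View pics/s15.png

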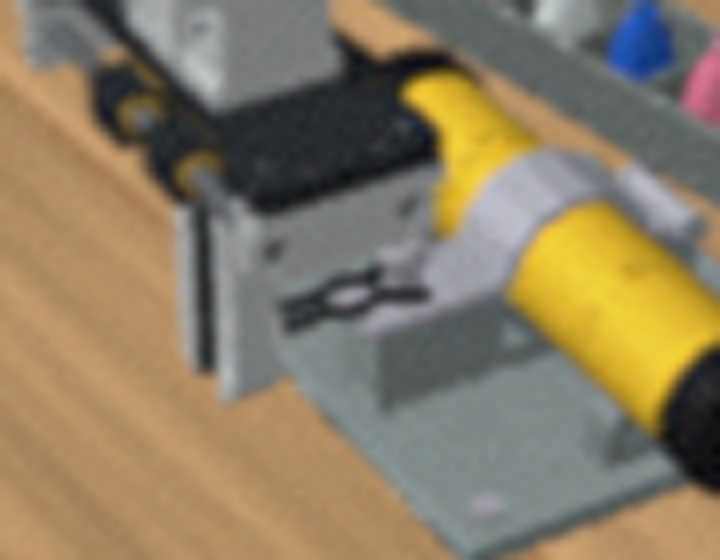

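View pics/w15.png

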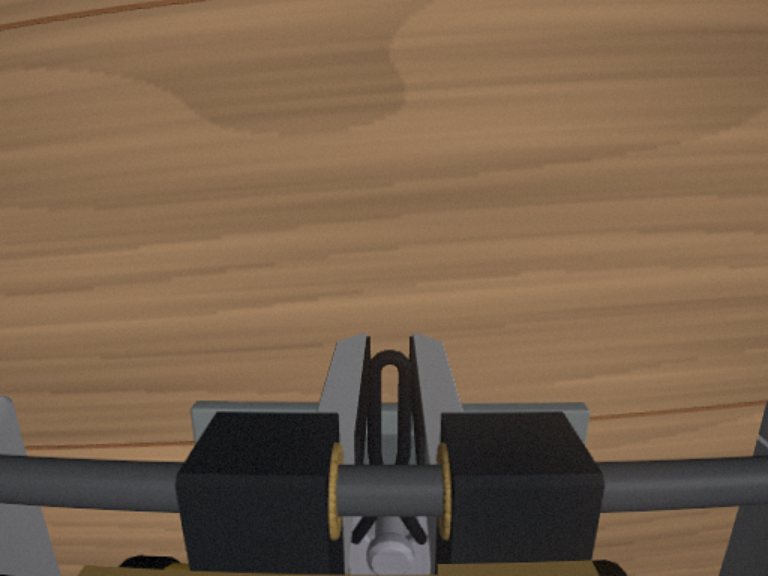

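```bash
python3 -m jog '[4,-0.5,0.2,0,0,0,8,-0.5,0.2,0,0,0,12,-0.5,0.2,0,0,0,15,-0.5,0.2,0,0,0,18,-0.5,0.2,0,0,0,20,-0.5,0.2,0,0,0]' - 60; python3 -m jog '[1,0,0,0,0,0,2,0,0,0,0,0,2.5,0,0,0,0,0,2.5,0,0,0,0,0]';python3 - <<'E'
from h import *
q=manip.camera("side");p=manip.camera("wrist");save(p,"w16.png")
s=manip.read_state();print(s["eef_pos"],s["eef_rot"],s["finger_gap"],s["wrist_force"])
a=rot(s["eef_rot"]);seat=s["eef_pos"]+a@[46.3,2.5,0];print("seat",seat,"stud in tool",a.T@(np.array([561.7,-40.5,57])-seat))
def cr(p,u,n,w=45,h=35,f=8):
    x,y=int(u[0]),int(u[1]);im=cv2.cvtColor(p["img"][y-h:y+h,x-w:x+w],cv2.COLOR_RGB2BGR);cv2.imwrite("pics/"+n,cv2.resize(im,None,fx=f,fy=f,interpolation=cv2.INTER_CUBIC))
cr(q,proj(q,(550,-40,57)),"s16.png")
E
```

```text
clock: 16.7
eef_pos: [513.5, -37.2, 59.4]
eef_rot: [-1.571, -0.0, -0.07]
wrist_force: [0.2, 0.0, -0.6]
finger_gap: 14.5
clock: 17.03
eef_pos: [515.8, -37.4, 59.5]
eef_rot: [-1.571, -0.0, -0.07]
wrist_force: [0.4, 0.1, -0.8]
finger_gap: 14.4
[515.70647248 -37.3867085   59.49402096] [-1.57083067e+00 -4.17398770e-04 -6.97049165e-02] 14.704894874187877 [ 1.00963251  1.38539001 -0.73119164]
seat [561.89506833 -40.61159134  57.01334675] stud in tool [-0.20237234  0.01325892  0.09773459]
```

View pics/s16.png

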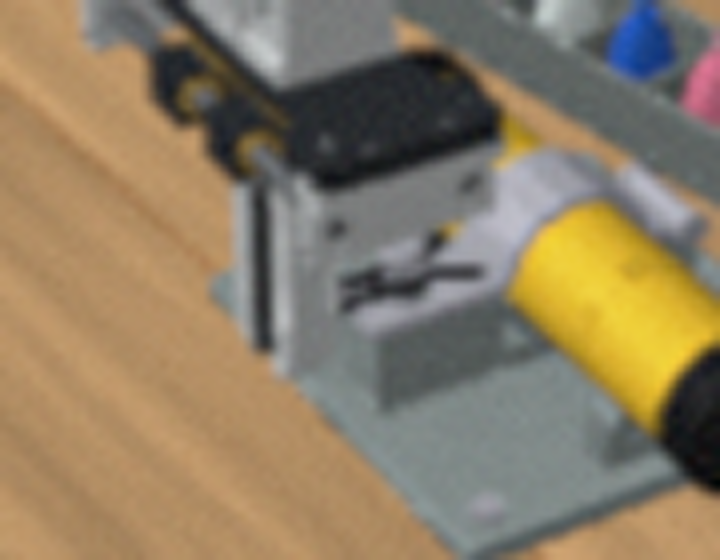

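View pics/w16.png

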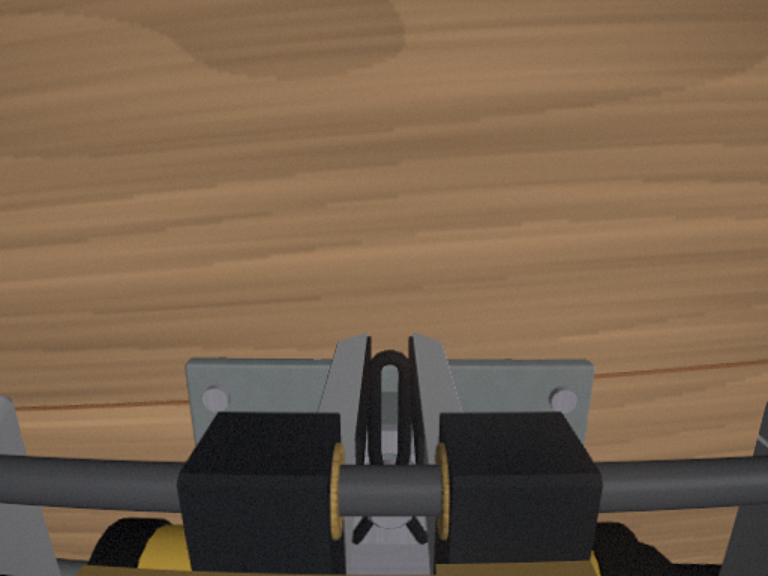

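```bash
python3 -m jog '[1,0,0,0,0,0,1,0,0,0,0,0,1,0,0,0,0,0]'; python3 -m jog '[1,0,0,0,0,0,1,0,0,0,0,0,1,0,0,0,0,0]'
```

```text
clock: 17.38
eef_pos: [516.6, -37.5, 59.4]
eef_rot: [-1.571, 0.0, -0.07]
wrist_force: [-0.2, 0.4, 0.3]
finger_gap: 14.4
clock: 17.63
eef_pos: [517.4, -37.5, 59.3]
eef_rot: [-1.571, 0.0, -0.07]
wrist_force: [-1.8, 1.0, -1.0]
finger_gap: 13.9
```

```bash
python3 -m jog '[1.5,0,0,0,0,0,1.5,0,0,0,0,0,1.5,0,0,0,0,0]'; python3 -m jog '[1.5,0,0,0,0,0,1.5,0,0,0,0,0,1.5,0,0,0,0,0]'
```

```text
clock: 17.88
eef_pos: [518.4, -37.5, 59.0]
eef_rot: [-1.571, 0.002, -0.07]
wrist_force: [-5.0, 1.5, -0.1]
finger_gap: 14.7
clock: 18.13
eef_pos: [519.0, -37.5, 58.6]
eef_rot: [-1.571, 0.005, -0.07]
wrist_force: [-10.1, 0.8, 0.8]
finger_gap: 14.6
```

```bash
python3 -m jog '[-3,0,0,0,0,0,-3,0,0,0,0,0]'; python3 -m jog '[0,0,0,0,0,0,0,0,0,0,0,0,0,0,0,0,0,0,0,0,0,0,0,0,0,-15,0,0,0,0,0,-40,0,0,0,0,0,-70,0,0,0,0,-20,-100,0,0,0,0,-45,-115,0,0,0,0,-45,-115,0,0,0,0]' 50 20;python3 -m jog '[0,0,0,0,0,0,0,0,0,0,0,0]'; python3 - <<'E'
from h import *
import pickle
q=manip.camera("side");p=manip.camera("wrist");t=manip.camera("top");save(p,"w17.png");pickle.dump((q,p,t),open("c17.pkl","wb"))
s=manip.read_state();print(s["eef_pos"],s["wrist_force"])
def cr(p,u,n,w=45,h=35,f=8):
    x,y=int(u[0]),int(u[1]);im=cv2.cvtColor(p["img"][y-h:y+h,x-w:x+w],cv2.COLOR_RGB2BGR);cv2.imwrite("pics/"+n,cv2.resize(im,None,fx=f,fy=f,interpolation=cv2.INTER_CUBIC))
cr(q,proj(q,(550,-40,57)),"s17.png");cr(p,proj(p,(550,-40,57)),"w17c.png",60,45,6)
for z in (59.5,):
  print("head end exp",proj(p,np.array([561.7,-40.5,z])-57*np.array([.9976,-.07,0]))*1.5, "seat",proj(p,(561.7,-40.5,z))*1.5,"headtop",proj(p,(561.7,-40.5,70))*1.5)
for n in("clip_seat","clip_head","stud"):
  r=manip.tip_of(n,p);print(n,[(np.round(a["xy"],1).tolist(),round(a["score"],2),atz(p,a["xy"],57).round(1).tolist()) for a in r[:2]])
E
```

```text
clock: 18.3
eef_pos: [517.3, -37.5, 59.3]
eef_rot: [-1.571, 0.0, -0.07]
wrist_force: [-2.8, 1.2, -0.4]
finger_gap: 14.4
clock: 19.13
eef_pos: [471.6, -34.3, 177.7]
eef_rot: [-1.571, -0.005, -0.07]
wrist_force: [-0.5, 0.2, -0.1]
finger_gap: 49.9
clock: 19.3
eef_pos: [473.1, -34.4, 174.0]
eef_rot: [-1.571, -0.0, -0.07]
wrist_force: [0.2, 0.1, -1.2]
finger_gap: 50.1
[472.9223289  -34.41242493 173.36972849] [-0.56037718 -0.34191599 -0.05705496]
head end exp [388.49229899 343.91046436] seat [388.43979534 429.92352267] headtop [388.41920542 439.38584085]
clip_seat [([260.4, 280.6], 0.68, [557.0, -38.8, 57.0])]
clip_head [([260.7, 239.9], 0.93, [516.1, -35.8, 57.0]), ([260.2, 282.7], 0.19, [559.2, -39.2, 57.0])]
stud [([265.8, 286.0], 0.78, [563.0, -34.2, 57.0])]
```

View pics/w17c.png

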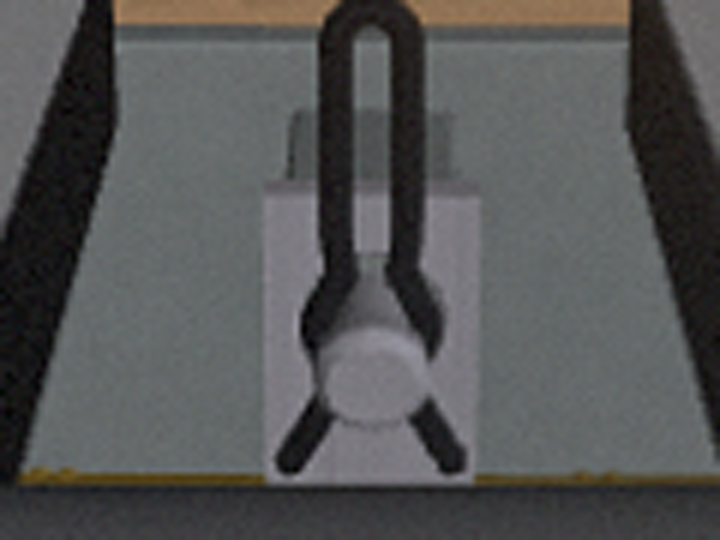

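View pics/s17.png

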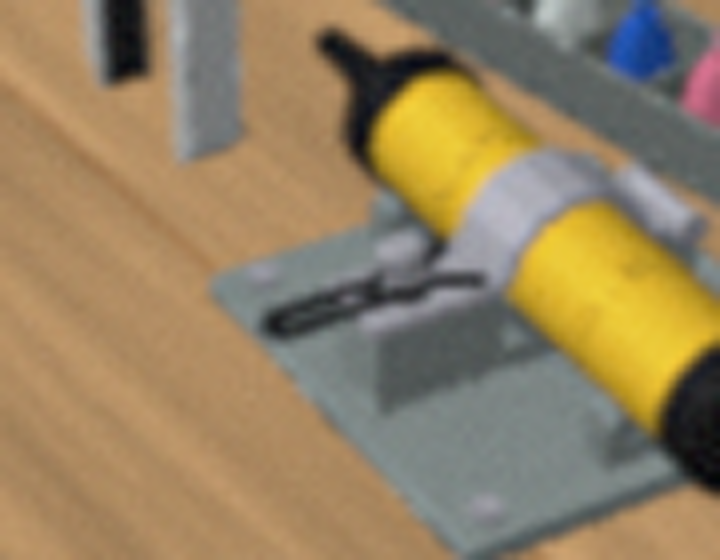

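View pics/w17.png

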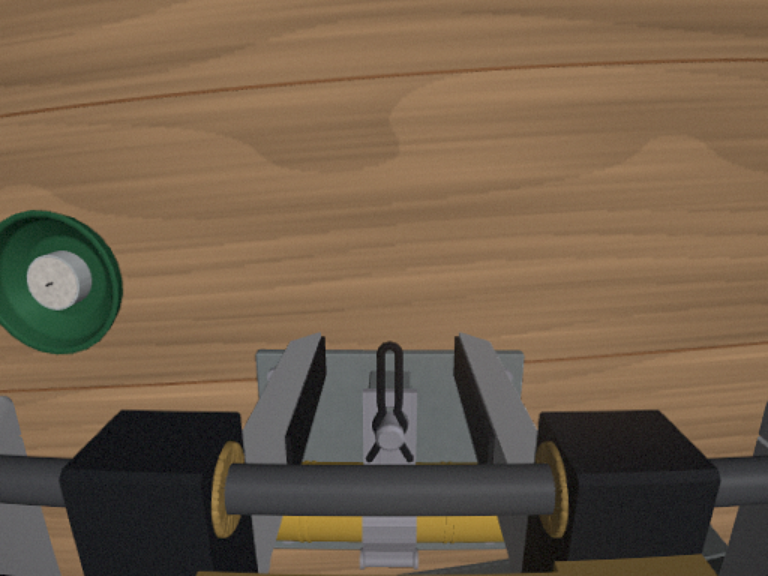

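```bash
python3 - <<'E'
from h import *
import pickle
q,p,t=pickle.load(open("c17.pkl","rb"))
u=proj(p,(550,-40,57));o=np.array([int(u[0])-60,int(u[1])-45])
def px(x,y):return np.array([(x+.5)/6+o[0]-.5,(y+.5)/6+o[1]-.5])
a=np.array([.9976,-.07,0])
print("stud head top seen",atz(p,px(374,376),70).round(1))
st=atz(p,px(374,376),70);
for n,xy in(("headend",(372,-2)),("bow",(372,318)),("tipL",(290,465)),("tipR",(455,462)),("tabend",(372,185))):
    X=atz(p,px(*xy),57 if n!="tabend" else 51);print(n,X.round(1),"rel stud",((X-st)[:2]@a[:2]).round(1))
for y in (-57,-43,0,10,24): print(y,((proj(p,np.r_[st[:2],57]+y*a)-o)*6).round())
E
```

```text
stud head top seen [560.  -39.5  70. ]
headend [504.9 -36.   57. ] rel stud -55.2
bow [558.  -39.7  57. ] rel stud -2.1
tipL [583.6 -54.5  57. ] rel stud 24.5
tipR [584.8 -28.3  57. ] rel stud 23.9
tabend [538.3 -38.3  51. ] rel stud -21.8
-57 [372. -16.]
-43 [372.  72.]
0 [371. 327.]
10 [371. 383.]
24 [371. 460.]
```

```bash
python3 - <<'E'
from h import *
import pickle
t=pickle.load(open("c17.pkl","rb"))[2];save(t,"t17.png")
s=manip.read_state();print(s["clock"],s["wrist_force"],s["qd"].round(3))
E
```

```text
19.6 [0.78339528 0.27692354 0.62058616] [ 0.001 -0.006  0.002 -0.002 -0.     0.   ]
```

View pics/t17.png

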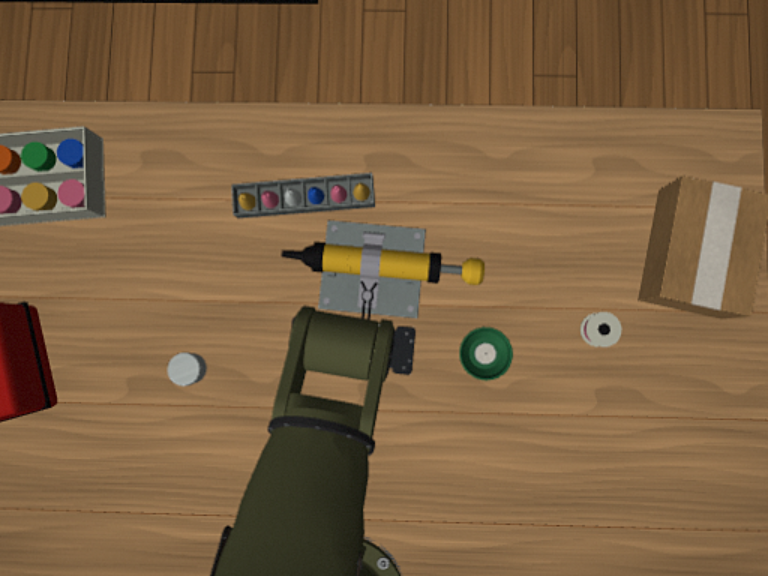

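The top view shows the strap shut over the barrel and the clip on the stud at about (368,297). The dish, spool, rack, weights and tin have not visibly moved.

```bash
python3 -c "
from cell import manip
print(manip.sign_off())"
```

```text
the job is handed in; nothing more can be done
None
```

The inflator is locked in: the keeper is shut with its eye over the stud, and the hairpin clip is home on the stud's neck. I handed the job in at about 19.6 s, with the gripper open and clear of everything.

- **Keeper:** I pinched the tab and swung it over, but the strap slid up in the pads and stopped at about 0.29 rad. I let go and pressed it flat with the fingertips on either side of the stud, up to about 25 N. The tab end then measured 21.8 mm from the stud, against 22 mm when shut.
- **Clip:** I took it from the tin's lid and pushed it on level until it stopped. The force rose to about 10 N past the nominal home position, and I did not catch the snap itself in the force readings. The leg tips measured 24.2 mm past the stud's axis, against 24 mm when home. The head end read about 2 mm off, within calibration error.
- **Disagreement:** the network put the clip's seat 4 to 5 mm short of the stud. I trusted the tip and head-end measurements and the picture, which show the legs crossing past the stud.
- **Everything else:** in the last top view the inflator is in its saddle, and the dish, spool, rack, weights and tin look unmoved. I compared these by eye only.

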